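# Run the brass sleeve round the bent pipe to its valve

### The arm

A 7-joint arm with a two-finger parallel gripper is mounted at the origin on the work surface. World frame = base frame: x ahead of the robot, y to its left, z up, the work surface at z = 0. Lengths are in m, angles in rad, forces in N, time in s.
With the tool pointing down it reaches from about 0.4 to 0.85 m from the base axis. Payload 10.4 kg.
Tool frame: the origin (TCP) lies at the very end of the fingers, on their centre line; the grasp point (between the pads) lies 19 mm behind it; z points along the fingers, y is the line along which they close (so a half turn about z gives the same grasp; the last joint's range is limited). The gripper opens to 87 mm and grips with 3 to 60 N. Pads are 19 mm wide; open, the fingers measure 117 mm over their backs; the gripper's body (75 mm by 190 mm) begins 51 mm behind the grasp point.
Start: joints at [-1.208, 0.332, -0.065, 1.46, 0.022, 1.35, -0.088], TCP at [0.235, 0.579, 0.223] pointing down, gripper open.
Joint ranges: [-2.6, 2.6], [-0.5, 2.12], [-1.47, 1.34], [0.16, 2.42], [-1.27, 4.41], [0.06, 2.06], [-2.6, 2.6]. Speed limits (rad/s): [2.22, 2.22, 2.79, 2.79, 3.14, 3.14, 3.14].

### API

Orientations are given as a unit quaternion [x, y, z, w].
In Python, from workcell import ctrl gives the robot as it stands. Calls block until the motion is done:
- ctrl.move_ptp(position, orientation): joint-space move of the TCP to a pose.
- ctrl.line_to(position, ori=None, vel=0.15, max_force=None): straight line of the TCP; ori=None keeps the orientation; vel is the mean speed in m/s. With max_force (N) it stops when the force on the tool has changed by that much, and returns True; else False.
- ctrl.move_j(angles): joint-space move.
- ctrl.set_gripper(opening, force=None): finger opening in m; force is the grip in N (None keeps the last); returns when the fingers have stopped.
- ctrl.hold(seconds).
- ctrl.inverse_kinematics(position, orientation): joint angles nearest the present ones, or None.
- ctrl.observe(): the state.
- ctrl.capture(name): name is "scene" or "side" or "wrist"; returns a dict with "image" (480x640x3 uint8, red, green, blue), "vertical_fov" (degrees; the focal length in pixels is half the picture's height over the tangent of half this angle, whatever the lens; pixels are square), "cx", "cy" (the principal point, pixels), "cam_to_world" (4x4, takes a point from camera to world coordinates). Camera axes: x right, y up, looking along -z (the intrinsics and any distortion apply to the point x, -y, -z); pixel columns grow to the right and rows downward; lengths in m; the calibration is good to about 2 mm. A picture is of the moment at which its call begins. There is no depth.
A pose or a line that the arm cannot do raises ctrl.PlanningError and nothing moves.
- ctrl.close_job(): hands the job in; it is judged then, once.
The state is a dict: "t": time; "joints": joint angles; "dq": joint speeds; "tau": joint torques, N m; "position": TCP position; "ee_rot": TCP orientation; "force": force on the tool from outside, world axes, zero at the start; "torque": the same for the moment, N m; "finger_gap": finger opening in m; "grasp_force": force on a finger pad.
Only numpy, scipy, OpenCV 4.12 (cv2) and the standard library are available. Lean on these libraries where they do the work, as an engineer would, in place of code of your own. Each camera call takes 0.05 s, during which the arm holds its last target. There are 200 camera calls.

### The job

Two bent copper pipes stand on boards on the stockroom bench, each with a loose sleeve threaded on it. Slide the brass sleeve along its pipe, round the bend, until it is right up against the steel valve with the red handwheel, then let go of it. Leave the black sleeve on the other pipe where it is.

Things in the scene. Friction and masses are not known exactly. Their poses are not given: they have to be found in the camera images.
- brass_sleeve: Yellow brass tube sleeve, outside diameter 38 mm, bore 28 mm, length 36 mm, about 0.16 kg, hanging loose on a 15 mm copper pipe (its centre about 6.5 mm below the pipe's axis). It starts on the pipe's first straight leg, by the clamp. Origin at its centre; its y axis is the bore; it may roll about that axis.
- pipe_a: Fixed set with the brass sleeve: 15 mm copper pipe, axis level 85 mm above the bench, on a plywood board 250 x 240 x 12 mm. Origin: on the bench under the bend's centre, z up. In its frame (mm) the axis goes from the blue clamp's face (90,-90) along +y to (90,0), a quarter circle of radius 90 about the origin to (0,90), then along -x to the valve face (-60,90). The black sleeve's set is alike.
- pipe_a_stop (a point): Point on the pipe's axis at the steel valve's face, where the sleeve must end: its centre is then 18 mm short of it. Axes as pipe_a; the last leg comes to it along -x. Valve: collar 36 mm, ball 42 mm and red handwheel 44 mm across, in line with the pipe, top 107 mm above the bench. Clamp at the other end: 34 mm wide, top about 97 mm above the bench. Nothing stands between.
- black_sleeve: Black iron sleeve of the same size on the other, identical pipe set; to be left alone. Origin at its centre, y axis along the bore.
Things that resemble listed ones, but are neither listed nor needed, are in the scene too. There is more than one size of the brass_sleeve; the one meant has the size given above.

How it is judged:
By the outcome, as a careful person would: the job done as asked, in the order asked, and still so for the second after the job is handed in, with the robot touching nothing.
It also fails if it takes over 40 s, if anything falls off the work surface, if the arm or the gripper's body presses on something with over 40 N, if the wrist force passes 120 N, or if a joint passes its speed limit or range.

## Working session

There is one attempt and no reset: what is moved stays moved. The work goes in short steps, each a Python script; the robot and the scene stay as the last script left them, time stands still between calls to the robot, and variables do not carry over. Pictures are saved under pics/ and viewed, at most 10 in all, crops included, and the job is handed in when it is done.

```bash
ls; mkdir -p pics; python3 - <<'E'
from workcell import ctrl
import cv2,pickle
D={}
for n in("scene","side","wrist"):
    c=ctrl.capture(n);D[n]=c;cv2.imwrite(f"pics/{n}0.png",c["image"][:,:,::-1])
    print(n,c["vertical_fov"],c["cx"],c["cy"],c["cam_to_world"].round(3).tolist(),[k for k in c])
pickle.dump(D,open("d0.pkl","wb"))
print(ctrl.observe())
E
```

```text
pics
scene 53.85410567207556 319.39468191832583 246.1574450696838 [[0.906, -0.321, 0.277, 0.833], [0.424, 0.698, -0.577, -0.505], [-0.008, 0.64, 0.768, 0.736], [0.0, 0.0, 0.0, 1.0]] ['image', 'vertical_fov', 'cx', 'cy', 'cam_to_world']
side 50.31768069125079 314.71096857135507 230.49939751058884 [[0.996, 0.043, -0.076, 0.523], [-0.086, 0.618, -0.781, -0.651], [0.013, 0.785, 0.619, 0.598], [0.0, 0.0, 0.0, 1.0]] ['image', 'vertical_fov', 'cx', 'cy', 'cam_to_world']
wrist 68.26640065968894 316.1710013906118 238.13734600364282 [[0.376, -0.899, -0.223, 0.176], [0.926, 0.365, 0.092, 0.603], [-0.001, -0.241, 0.97, 0.384], [0.0, 0.0, 0.0, 1.0]] ['image', 'vertical_fov', 'cx', 'cy', 'cam_to_world']
{'t': 0.15, 'joints': array([-1.20761332,  0.33271186, -0.06470385,  1.46074229,  0.02157047,
        1.349901  , -0.0884851 ]), 'dq': array([-0.00032994, -0.00261155,  0.000313  , -0.00183895, -0.00081478,
        0.00046584, -0.00142844]), 'tau': array([ 7.29569692e-04, -6.23630333e+01,  2.45282688e-02, -3.90141106e+01,
       -6.14427659e-02,  3.73068207e-02,  8.27726922e-05]), 'position': array([0.23505663, 0.57879849, 0.2219489 ]), 'ee_rot': array([ 1.91683389e-01,  9.81456669e-01, -5.26035120e-04, -9.45134612e-05]), 'force': array([-0.11008419,  0.28267632,  0.80680249]), 'torque': array([-0.02217025,  0.00984587,  0.02777401]), 'grasp_force': 0.0, 'finger_gap': 0.08750230473633504}
```

View pics/scene0.png

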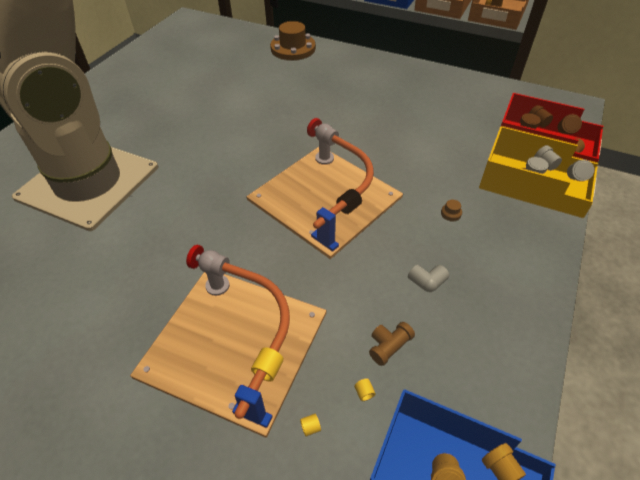

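View pics/side0.png

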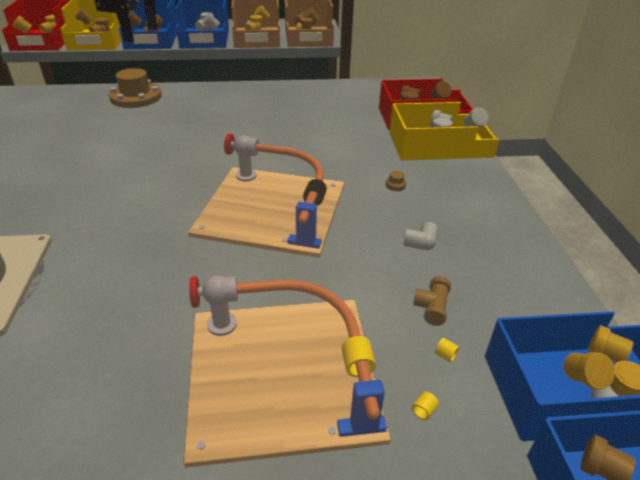

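The yellow sleeve I want is on the near pipe, at scene (267,363) and side (358,355). Things it could be confused with are the loose small yellow sleeves at scene (365,389) and (311,425), and the black sleeve on the far pipe at (348,201). By the description (on the pipe, by the clamp) I choose (267,363), and I'll check it by measured size and a close crop.

```bash
cat > h.py <<'E'
import numpy as np,cv2
def rays(c,px):
    px=np.atleast_2d(px).astype(float)
    f=c["image"].shape[0]/2/np.tan(np.radians(c["vertical_fov"])/2)
    d=np.c_[(px[:,0]-c["cx"])/f,-(px[:,1]-c["cy"])/f,-np.ones(len(px))]
    T=np.array(c["cam_to_world"]);return T[:3,3],d@T[:3,:3].T
def plane(c,px,z):
    o,d=rays(c,px);return o+d*((z-o[2])/d[:,2])[:,None]
def tri(c1,p1,c2,p2):
    o1,d1=rays(c1,p1);o2,d2=rays(c2,p2);d1=d1[0];d2=d2[0]
    s=np.linalg.lstsq(np.c_[d1,-d2],o2-o1,rcond=None)[0]
    a,b=o1+s[0]*d1,o2+s[1]*d2;return (a+b)/2,np.linalg.norm(a-b)
def mask(c,lo,hi,roi):
    h=cv2.cvtColor(c["image"],cv2.COLOR_RGB2HSV);m=cv2.inRange(h,lo,hi)
    r=np.zeros_like(m);x0,y0,x1,y1=roi;r[y0:y1,x0:x1]=255;return m&r
def big(m):
    n,l,s,ce=cv2.connectedComponentsWithStats(m);i=1+np.argmax(s[1:,4]);return (l==i).astype(np.uint8)*255,ce[i],s[i]
E
python3 - <<'E'
from h import *
import pickle
D=pickle.load(open("d0.pkl","rb"))
for n,pts in dict(scene=[(245,270),(284,320),(267,363),(250,390),(194,256),(230,330)],side=[(280,286),(350,320),(358,355),(368,400),(194,290),(270,380)]).items():
    h=cv2.cvtColor(D[n]["image"],cv2.COLOR_RGB2HSV);print(n,[h[y,x].tolist() for x,y in pts])
S,T=D["scene"],D["side"]
for nm,a,b in [("valve ball",(213,263),(216,290)),("wheel",(194,257),(194,291)),("sleeve",(267,363),(358,355))]:
    print(nm,tri(S,a,T,b))
ims=[cv2.resize(D["scene"]["image"][230:440,120:340],None,fx=1.8,fy=1.8,interpolation=2)[:400],cv2.resize(D["side"]["image"][260:470,180:400],None,fx=1.8,fy=1.8,interpolation=2)[:400]]
k=min(i.shape[0] for i in ims)
cv2.imwrite("pics/crop1.png",np.hstack([i[:k] for i in ims])[:,:,::-1])
for n,roi in dict(scene=(120,230,340,440),side=(180,260,400,470)).items():
    c=D[n];m,ce,s=big(mask(c,(22,150,90),(34,255,255),roi));P=cv2.minAreaRect(cv2.findNonZero(m));print(n,"yellow",ce,s,P)
E
```

```text
scene [[10, 177, 180], [10, 183, 194], [25, 194, 242], [111, 186, 148], [1, 217, 93], [16, 147, 199]]
side [[11, 154, 144], [11, 169, 186], [25, 219, 225], [10, 161, 173], [2, 188, 157], [16, 131, 187]]
valve ball (array([ 0.435533  , -0.11894345,  0.07264351]), np.float64(0.005182574760565354))
wheel (array([ 0.4063824 , -0.13029127,  0.08551884]), np.float64(0.0026524457755375077))
sleeve (array([ 0.62012752, -0.25030371,  0.07726919]), np.float64(0.0012005583101541446))
scene yellow [268.1754386  361.37037037] [253 348  29  32 513] ((267.2929992675781, 363.2961730957031), (22.825288772583008, 29.768644332885742), 28.610458374023438)
side yellow [357.27777778 353.0962963 ] [343 336  32  40 810] ((357.85894775390625, 354.9709777832031), (37.74757385253906, 28.600553512573242), 75.0685806274414)
```

View pics/crop1.png

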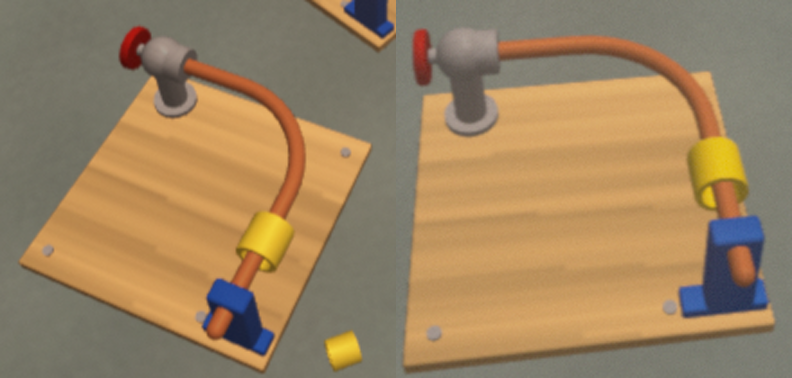

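The close crop shows the brass sleeve on the near pipe, just past the blue clamp, with the valve and red wheel at the other end of that pipe. Its triangulated height is 77 mm against 78.5 mm expected. Next I fit the pipe's two legs on the plane z = 0.085.

```bash
cat > fit.py <<'E'
from h import *
from scipy.optimize import least_squares
def copper(c,roi):
    m=mask(c,(5,135,60),(13,255,255),roi);m,_,_=big(cv2.morphologyEx(m,2,np.ones((2,2),np.uint8)));return m
def res(p,Q):
    # signed distance from pipe axis, Q in pipe frame
    a=p[2];R=np.array([[np.cos(a),np.sin(a)],[-np.sin(a),np.cos(a)]]);q=(Q-p[:2])@R.T
    return np.where(q[:,1]<0,q[:,0]-.09,np.where(q[:,0]<0,q[:,1]-.09,np.hypot(q[:,0],q[:,1])-.09))
def fit(Q,p0): return least_squares(res,p0,args=(Q,),loss="soft_l1",f_scale=.005).x
def topipe(p,Q):
    a=p[2];R=np.array([[np.cos(a),np.sin(a)],[-np.sin(a),np.cos(a)]]);return (np.atleast_2d(Q)[:,:2]-p[:2])@R.T
def toworld(p,q):
    a=p[2];return np.array([[np.cos(a),-np.sin(a)],[np.sin(a),np.cos(a)]])@np.asarray(q)+p[:2]
E
python3 - <<'E'
from fit import *
import pickle
D=pickle.load(open("d0.pkl","rb"));A=[];ps=[]
for n,roi in dict(scene=(205,245,300,382),side=(225,270,385,380)).items():
    c=D[n];m=copper(c,roi);Q=plane(c,cv2.findNonZero(m)[:,0],.085)[:,:2]
    p=fit(Q,[.5,-.22,0]);r=res(p,Q);q=topipe(p,Q);print(n,len(Q),p,"std mm",r.std()*1e3,"min/max q",q.min(0),q.max(0))
    # residual by region: leg1, arc, leg2
    print([round(r[k].mean()*1e3,2) for k in (q[:,1]<0,(q[:,1]>0)&(q[:,0]>0),q[:,0]<0) if k.any()])
    A.append(Q)
p=fit(np.vstack(A),[.5,-.22,0]);print("joint",p);np.save("p.npy",p)
for n,px in dict(scene=(267.3,363.3),side=(357.9,355)).items(): print("sleeve in pipe",topipe(p,plane(D[n],px,.0785)))
print("wheel",topipe(p,[[.4064,-.1303]]),"stop",toworld(p,[-.06,.09]))
for n,roi in dict(scene=(205,245,300,382),side=(225,270,385,380)).items():
    Q=plane(D[n],cv2.findNonZero(copper(D[n],roi))[:,0],.085)[:,:2];print(n,"leg2 end x",np.percentile(topipe(p,Q)[:,0],[0,1,3]))
E
```

```text
scene 1060 [ 0.53224975 -0.21488297  0.03873905] std mm 4.412267663566304 min/max q [-0.06350787 -0.01846287] [0.09744759 0.09786031]
[np.float64(-0.2), np.float64(0.01), np.float64(-0.09)]
side 1274 [ 0.52907835 -0.21502023  0.03566443] std mm 4.646307119103447 min/max q [-0.05927214 -0.01346107] [0.09701336 0.09856524]
[np.float64(0.16), np.float64(-0.03), np.float64(-0.08)]
joint [ 0.53062218 -0.21498765  0.03712136]
sleeve in pipe [[ 0.08954035 -0.0399107 ]]
sleeve in pipe [[ 0.08749531 -0.03889286]]
wheel [[-0.1209936   0.08923955]] stop [ 0.46732336 -0.12727643]
scene leg2 end x [-0.06202833 -0.05874067 -0.0539104 ]
side leg2 end x [-0.06068714 -0.05790977 -0.05376125]
```

```bash
cat >> fit.py <<'E'
from scipy.spatial.transform import Rotation as Ro
def quat(yaw): return (Ro.from_euler("z",yaw)*Ro.from_euler("x",np.pi)).as_quat()
def wp(p,s,z,off):
    # s: path length from (90,0); returns TCP pos, quat.  off = yaw offset for leg 1
    L=np.pi/2*.09
    if s<0: q,t=(.09,s),0
    elif s<L: t=s/.09;q=(.09*np.cos(t),.09*np.sin(t))
    else: t=np.pi/2;q=(-(s-L),.09)
    return np.r_[toworld(p,q),z],quat(p[2]+t+off)
E
python3 - <<'E'
from fit import *
from workcell import ctrl
p=np.load("p.npy")
for off in(np.pi/2,-np.pi/2):
    for s in(-.039,.05,.1,.183):
        for z in (.06,.2):
            j=ctrl.inverse_kinematics(*[x.tolist() for x in wp(p,s,z,off)]);print(round(off,1),s,z,None if j is None else np.round(j,2))
E
```

```text
1.6 -0.039 0.06 [-0.28  0.72  0.87  1.54 -0.58  1.16  0.75]
1.6 -0.039 0.2 [-0.32  0.61  0.97  1.4  -0.5   1.39  0.69]
1.6 0.05 0.06 [-0.45  0.62  0.87  1.67 -0.52  1.1   1.17]
1.6 0.05 0.2 [-0.47  0.46  0.9   1.53 -0.37  1.33  1.06]
1.6 0.1 0.06 [-0.46  0.48  0.77  1.79 -0.38  1.03  1.6 ]
1.6 0.1 0.2 [-0.53  0.32  0.84  1.65 -0.25  1.29  1.5 ]
1.6 0.183 0.06 [-0.51  0.28  0.76  2.   -0.23  0.96  1.98]
1.6 0.183 0.2 [-0.65  0.07  0.86  1.85 -0.05  1.25  1.83]
-1.6 -0.039 0.06 [-0.41  0.89  1.15  1.55 -0.84  1.27 -2.24]
-1.6 -0.039 0.2 [-0.4   0.7   1.16  1.4  -0.64  1.44 -2.36]
-1.6 0.05 0.06 [-0.6   0.8   1.15  1.67 -0.78  1.2  -1.8 ]
-1.6 0.05 0.2 [-0.61  0.59  1.16  1.53 -0.54  1.38 -1.95]
-1.6 0.1 0.06 [-0.71  0.69  1.16  1.8  -0.7   1.14 -1.3 ]
-1.6 0.1 0.2 [-0.74  0.45  1.17  1.65 -0.42  1.32 -1.49]
-1.6 0.183 0.06 [-0.58  0.3   0.84  2.   -0.27  0.96 -1.13]
-1.6 0.183 0.2 [-0.65  0.07  0.86  1.85 -0.06  1.25 -1.31]
```

Yaw offset +90° keeps every joint well inside its range. I'll hover there and refine with the wrist camera.

```bash
python3 - <<'E'
from fit import *
from workcell import ctrl
import pickle
p=np.load("p.npy");P,q=wp(p,-.039,.2,np.pi/2)
ctrl.move_ptp(P.tolist(),q.tolist());ctrl.hold(.3)
c=ctrl.capture("wrist");pickle.dump(c,open("w1.pkl","wb"));cv2.imwrite("pics/w1.png",c["image"][:,:,::-1])
o=ctrl.observe();print(o["t"],o["position"]-P,o["force"])
E
```

```text
3.7 [ 3.08769158e-05  8.18500372e-05 -4.47978219e-06] [ 0.40389195  0.48020268 -0.35414118]
```

View pics/w1.png

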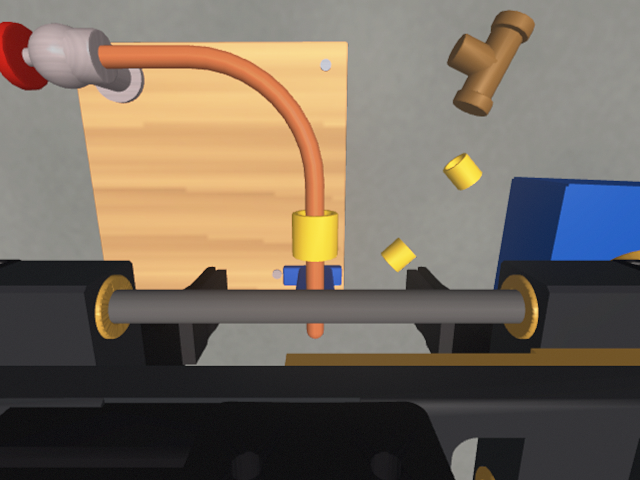

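The wrist view shows the whole pipe: the sleeve at (315,235), the valve face at about (102,57), and the fingers straddling the pipe. I'll refit with this view.

```bash
python3 - <<'E'
from fit import *
import pickle
c=pickle.load(open("w1.pkl","rb"));p=np.load("p.npy")
m=copper(c,(95,30,335,208));px=cv2.findNonZero(m)[:,0];Q=plane(c,px,.085)[:,:2]
w=fit(Q,p);r=res(w,Q);q=topipe(w,Q);print(p,w,"std",r.std()*1e3,[round(r[k].mean()*1e3,2) for k in (q[:,1]<0,(q[:,1]>0)&(q[:,0]>0),q[:,0]<0)],"xmin",np.percentile(q[:,0],[0,1]))
y,ce,s=big(mask(c,(22,120,90),(34,255,255),(270,190,350,275)));print(ce,s)
for z in(.0785,.0975): print("sleeve z",z,topipe(w,plane(c,ce,z)),topipe(w,plane(c,[(s[0],s[1]),(s[0]+s[2],s[1]+s[3])],z)))
E
```

```text
[ 0.53062218 -0.21498765  0.03712136] [ 0.53118382 -0.21414393  0.03450225] std 4.296985632175618 [np.float64(-0.12), np.float64(-0.04), np.float64(-0.02)] xmin [-0.06475416 -0.0618002 ]
[314.34852941 236.37352941] [ 292  210   45   52 2040]
sleeve z 0.0785 [[ 0.08940218 -0.04343396]] [[ 0.07126556 -0.02150033]
 [ 0.10846589 -0.06553587]]
sleeve z 0.0975 [[ 0.08946817 -0.03882923]] [[ 0.07254554 -0.01836375]
 [ 0.10725583 -0.05945173]]
```

```bash
python3 - <<'E'
from fit import *
from workcell import ctrl
p=np.array([.531,-.2145,.0355]);np.save("p.npy",p)
O=np.pi/2
def go(s,z,vel,mf=None):
    P,q=wp(p,s,z,O);return ctrl.line_to(P.tolist(),q.tolist(),vel=vel,max_force=mf)
print(go(-.040,.0595,.12,15)); ctrl.set_gripper(.030,force=12);ctrl.hold(.2)
o=ctrl.observe();print(o["t"],o["finger_gap"],o["grasp_force"],o["force"],o["position"])
print(go(-.040,.0655,.03,8));ctrl.hold(.2)
o=ctrl.observe();print(o["t"],o["finger_gap"],o["grasp_force"],o["force"],o["position"])
cv2.imwrite("pics/g1.png",ctrl.capture("side")["image"][250:460,180:420,::-1])
E
```

```text
False
6.1167 0.036524184143908074 11.976328288337754 [-0.21089116 -0.52497625 -1.08859585] [ 0.62229911 -0.25128201  0.05943659]
False
6.6667 0.03646388444032453 11.975542109339585 [-0.16732977 -0.17441784 -0.89161703] [ 0.62232324 -0.25120969  0.06538542]
```

View pics/g1.png

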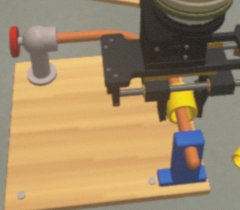

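The fingers hold the sleeve (gap 36.5 mm, almost no outside force after the lift), and the side crop shows it between them at about (181,105). Now I slide it, logging the force.

```bash
cat > mv.py <<'E'
from fit import *
from workcell import ctrl
p=np.load("p.npy")
def go(s,z,vel,mf=None):
    P,q=wp(p,s,z,np.pi/2);return ctrl.line_to(P.tolist(),q.tolist(),vel=vel,max_force=mf)
def log(s):
    o=ctrl.observe();print(round(s,3),round(o["t"],2),o["force"].round(1),round(o["finger_gap"],4))
E
python3 - <<'E'
from mv import *
L=np.pi/2*.09
for s in np.r_[0,np.linspace(0,L,9)[1:],L+.015]:
    h=go(s,.0655,.05,12);log(s)
    if h: print("STOP");break
E
```

```text
0.0 7.67 [ 0.1  0.4 -0.9] 0.0361
0.018 8.17 [-0.6  0.  -0.9] 0.0361
0.035 8.67 [-0.2  0.7 -1.3] 0.0363
0.053 9.17 [ 0.2 -0.4 -1. ] 0.0364
0.071 9.67 [-0.2  0.6 -0.8] 0.0364
0.088 10.17 [-1.  -0.8 -1.7] 0.0364
0.106 10.67 [ 0.2 -0.6 -2.1] 0.0361
0.124 11.17 [-0.3  0.1 -1. ] 0.0363
0.141 11.67 [ 0.4  0.9 -1. ] 0.0362
0.156 12.12 [ 0.4 -0.2 -1. ] 0.0361
```

```bash
python3 - <<'E'
from mv import *
go(.168,.0605,.04,12);ctrl.hold(.2);log(.168)
h=go(.196,.0605,.02,4);o=ctrl.observe()
print(h,o["t"],o["force"],"tcp in pipe",topipe(p,o["position"][:2]),o["finger_gap"])
import pickle
for n in("side","scene","wrist"):
    c=ctrl.capture(n);pickle.dump(c,open(f"e_{n}.pkl","wb"))
    if n!="scene":cv2.imwrite(f"pics/e_{n}.png",c["image"][:,:,::-1])
E
```

```text
0.168 12.78 [-0.4  0.3 -1.4] 0.0363
True 13.7 [ 1.93885464 -0.78022813 -0.30109297] tcp in pipe [[-0.0450168   0.09004662]] 0.03639718760682787
```

View pics/e_wrist.png

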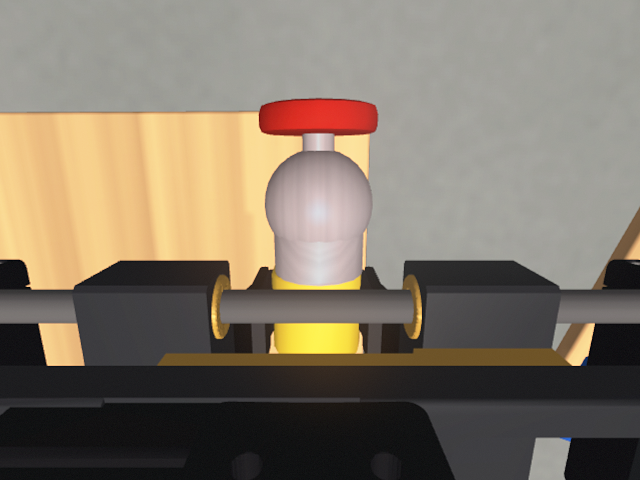

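The sleeve is in contact: it sits flush on the valve collar at about row 277, with the TCP within 3 mm of the predicted stop. I release it, retract and check.

```bash
python3 - <<'E'
from mv import *
ctrl.set_gripper(.08);ctrl.hold(.2);log(0)
o=ctrl.observe();P=o["position"].copy();P[2]=.2
ctrl.line_to(P.tolist(),vel=.12)
P2,q=wp(p,.05,.24,np.pi/2);ctrl.move_ptp(P2.tolist(),q.tolist());ctrl.hold(.3);log(0)
P3,q3=wp(p,-.06,.26,np.pi/2);ctrl.move_ptp(P3.tolist(),q3.tolist());ctrl.hold(.3);log(0)
W,S=ctrl.capture("wrist"),ctrl.capture("side")
cv2.imwrite("pics/f.png",np.hstack([cv2.resize(W["image"],(480,360)),cv2.resize(S["image"][230:410,170:330],(320,360))])[:,:,::-1])
cv2.imwrite("pics/fw.png",W["image"][:,:,::-1])
y,ce,s=big(mask(W,(22,120,90),(34,255,255),(0,0,320,300)));print(ce,s)
print(topipe(p,plane(W,ce,.0975)),topipe(p,plane(W,[(s[0],ce[1]),(s[0]+s[2],ce[1])],.0975)))
E
```

```text
0 15.03 [ 0.  -0.1  0.2] 0.0797
0 17.45 [0.3 1.5 0.7] 0.0798
0 18.27 [ 0.6  0.  -0. ] 0.0805
[160.95512821  51.72802198] [ 135   28   57   48 2184]
[[-0.03832035  0.08602612]] [[-0.06000927  0.08597063]
 [-0.01237256  0.0860925 ]]
```

View pics/f.png

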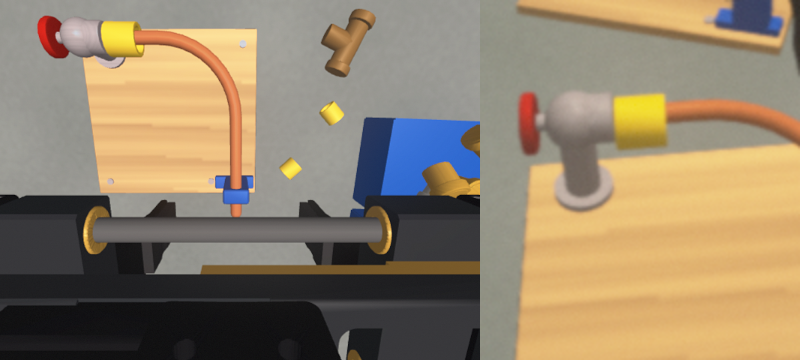

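The sleeve at (122,39) in the wrist panel and (640,120) in the side panel sits flush on the collar with no gap. Its end measures at x = -60.0 mm, which is the valve face. The gripper is clear, so I hand in.

```bash
python3 -c "
from workcell import ctrl
print(ctrl.close_job())"
```

```text
the job is handed in; nothing more can be done
None
```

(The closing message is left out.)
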